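# Set the picture light four clicks in and switch it on

## Robot

A 7-joint arm with a two-finger parallel gripper is mounted at the origin on the work surface. World frame = base frame: x ahead of the robot, y to its left, z up, the work surface at z = 0. Lengths are in m, angles in rad, forces in N, time in s.
With the tool pointing down it reaches from about 0.425 to 0.95 m from the base axis. Payload 4.7 kg.
Tool frame: the origin (TCP) lies where the fingers leave the gripper's body, on its centre line; the fingertips stand 70 mm ahead of it and the grasp point (between the pads) lies 51 mm ahead of it (bot.tip_extent is the distance from the TCP to the fingertips, in m); x points along the fingers, z is the direction in which the jaws open and shut, and the axes are right-handed (so a half turn about x gives the same grasp; the last joint's range is limited). The gripper opens to 87 mm and grips with 3 to 60 N. Pads are 19 mm wide; open, the fingers measure 117 mm over their backs; the gripper's body (75 mm by 190 mm) begins 51 mm behind the grasp point.
Start: joints at [-1.205, 0.469, -0.049, 1.532, 0.024, 1.141, -0.082], TCP at [0.26, 0.623, 0.292] pointing down, gripper open.
Joint ranges: [-2.59, 2.59], [-0.33, 1.99], [-1.39, 1.29], [0.1, 2.45], [-1.04, 4.18], [0.21, 1.99], [-2.66, 2.66]. Speed limits (rad/s): [2.57, 2.57, 3.14, 3.14, 3.14, 3.14, 3.14].

## Interface

Orientations are given as a 3x3 rotation matrix whose columns are the frame's x, y, z axes.
In Python, from bench import bot gives the robot as it stands. The module is installed in compiled form; this text tells all that it offers.
- The arm moves only by the tool carry_out, never from a script. Its argument "plan" is a list of rows, each an object with "travel": the shift along the tool's x, y, z in m, a list of three; "dr": the turn, a rotation vector about the tool's x, y, z in rad, a list of three; "jaw": the closure, from 0 (fully open) to 1 (shut). A call has 1 to 12 rows; each row is the pose to reach, as a shift and turn from the pose commanded when the call began, along the tool's axes at that moment; what a row does not reach only later rows make up. A row lasts 1/10 s, in which the tool goes at most 50 mm and 8.59 degrees, less where a joint would pass 70% of its speed; a pose out of reach is approached as far as the arm can. A call with a gripper value outside its range is refused whole. The fingers move at their own pace and stop on an object; the grip force is fixed at half the most. Time passes only in rows, so rows that repeat a pose let the fingers close. It gives the time, the measured TCP pose, the force and the opening at its end, in the units of the state.
- bot.observe(): the state, without advancing time (a new reading comes with each control period).
- bot.read_camera(name): name is "scene" or "side" or "wrist"; returns the picture (420x560x3 uint8, red, green, blue); there is no depth.
- bot.calibration(name): a dict with "K" (3x3 intrinsics, pixels), "R" (3x3) and "t" (3): a world point X has camera coordinates R X + t; the wrist camera has in their place "tool_from_camera" (4x4, takes a point from camera to tool coordinates, whose origin is the TCP and whose axes are the tool frame's). Camera axes: x right, y down, z forward; pixel columns grow to the right and rows downward; lengths in m; the calibration is good to about 2 mm. A picture is of the moment at which its call begins: read the wrist's pose just before it. calibration takes no time and is no camera call.
- bot.job_done(): hands the job in, once; it reports no verdict.
The state is a dict: "time": time; "joint_positions": joint angles; "dq": joint speeds; "effort": joint torques, N m; "ee_pos": TCP position; "orientation": TCP orientation; "force": force on the tool from outside, world axes, zero at the start; "wrist_torque": the same for the moment, N m; "finger_gap": opening from 0.0 (shut) to 1.0 (fully open).
Only numpy, scipy, OpenCV 4.12 (cv2) and the standard library are available. Lean on these libraries where they do the work, as an engineer would, in place of code of your own. Each camera call takes 0.05 s, during which the arm holds its last target.

## Task

Set the little picture light on the mantelpiece: pinch the bar knob of its aperture disc and turn it anticlockwise until you feel it rest firmly against the end stop, without forcing it, then count four clicks back clockwise, so that the fifth-widest opening sits at the pointer, and let go. Then press the round push switch on the same housing fully down, not hard, and let it come up again. Leave the disc in its click, and do not disturb the photo holder, bottle, mug and toy car.

Things in the scene. Friction and masses are not known exactly. Their poses are not given: they have to be found in the camera images.
- lamp: the picture light: a low dark wooden housing, 140 mm (its x) by 260 mm (its y), top at 45 mm, fixed to the shelf; origin at the centre of its underside, z up. The disc's axis stands at x 0, y +55 mm in this frame, the push switch at x 0, y -90 mm
- pointer (a point): where an opening must stand to be chosen: 48 mm from the disc's axis along the lamp's +x, level with the disc's upper face (55 mm up); axes as the lamp's. Just outside the rim stands a small steel pointer, 4 mm wide, to 56 mm high
- disc: aluminium aperture disc, 120 mm across, 8 mm thick, turning flat on the housing about a vertical axis; origin on the axis at its underside (47 mm up), x along its bar knob, z up. Nine dark openings, 13 to 3.4 mm across in 1.2 mm steps, 18 degrees apart at 48 mm radius: seen from above the widest is 45 degrees clockwise of x, the smaller ones follow anticlockwise. Starts in click 1 to 5
- knob (a point): middle of the bar knob, on the disc's axis, 72 mm above the shelf: a dark steel bar 44 mm long (x of this point), 14 mm thick (y), standing 34 mm up from the disc's face, top 89 mm above the shelf; to be pinched across its thickness from above
- opening_widest (a point): centre of the widest opening in the disc's upper face; at the pointer in click 0. The end stop, a stiff rubber bumper, is met 5 degrees anticlockwise of click 0; past it the resistance climbs 0.2 N m a degree. The disc rests firmly on it 0.7 degrees in (about 0.2 N m in all); 3.4 degrees in (about 0.8 N m) it is damaged. Let go, the disc springs back to click 0
- opening_fifth (a point): centre of the fifth-widest opening (8.2 mm) in the disc's upper face; at the pointer in click 4. Clicks are 18 degrees apart; clockwise from above brings smaller openings. Leaving a click takes 0.1 to 0.2 N m, fading to nothing half-way, then the disc pulls itself on into the next click. Let go, it springs into the nearest click
- switch (a joint): travel of the steel push switch in m: 0 up, 0.006 fully down on a hard stop; it comes up by itself. About 5 N holds it fully down; more than 25 N breaks it
- switch_top (a point): centre of the switch's round flat top, 28 mm across, 67 mm above the shelf when up, moving straight down; a round collar 44 mm across, to 57 mm high, surrounds it
- holder: steel spring-clip photo holder, base 60 x 100 x 12 mm, gripping an upright acrylic panel (90 mm wide, to 123 mm high); bystander; origin at the centre of its underside
- bottle: cobalt glass bottle, 66 mm wide, 190 mm high with its cork-tipped stopper; bystander; origin at the centre of its underside
- mug: white stoneware mug, 80 mm wide, 90 mm high, empty; bystander; origin at the centre of its underside
- car: wooden toy car, 110 x 65 x 56 mm; bystander; origin on its underside

How it is judged:
By the outcome, as a careful person would: the job done as asked, in the order asked, and still so for the second after the job is handed in, with the robot touching nothing.
It also fails if it takes over 61 s, if anything falls off the work surface, if the arm or the gripper's body presses on something with over 40 N, if the wrist force passes 120 N, or if a joint passes its speed limit or range.

## Working session

There is one attempt and no reset: what is moved stays moved. The work goes in short steps, Python scripts to look and compute and a tool call to move; the robot and the scene stay as the last step left them, time stands still between calls to the robot, and variables do not carry over. Pictures are saved under pics/ and viewed, and the job is handed in when it is done.

Besides the shell and the picture viewer there is one more tool, called after ">>>" as a command line: name --argument value ..., lists and objects as JSON in quotes. carry_out: Moves the arm, as the interface text tells. Its arguments: {"type":"object","properties":{"plan":{"type":"array"}},"required":["plan"]}

```bash
mkdir -p pics; python3 - <<'E'
from bench import bot
import cv2
s=bot.observe()
for k in s: print(k,s[k])
for n in ["scene","side","wrist"]:
    im=bot.read_camera(n); cv2.imwrite(f"pics/{n}0.png",im[:,:,::-1]); 
    print(n,bot.calibration(n))
E
```

```text
time 0.0
joint_positions [-1.20486008  0.46947427 -0.04861704  1.53370303  0.02412171  1.14104497
 -0.08231703]
dq [ 2.79782811e-04 -7.82306430e-04 -7.46263319e-04 -9.94065768e-04
 -1.07470641e-04 -2.26287002e-03  5.58753643e-05]
effort [-1.09967971e-04 -5.07985175e+01 -8.08145106e-02 -2.36151320e+01
 -6.14123116e-02  3.80934519e-02  1.80894976e-04]
ee_pos [0.25943881 0.62263076 0.29117341]
orientation [[-7.04564178e-04 -9.23076364e-01  3.84616081e-01]
 [-1.91762715e-03  3.84616716e-01  9.23074376e-01]
 [-9.99997913e-01 -8.71850985e-05 -2.04110345e-03]]
force [ 0.74034054  0.4119939  -0.14564017]
wrist_torque [ 0.02037547  0.01197249 -0.01655659]
finger_gap 1.0009174203481102
scene {'K': array([[453.09333097,   0.        , 275.03857537],
       [  0.        , 453.09333097, 206.43019618],
       [  0.        ,   0.        ,   1.        ]]), 'R': array([[ 0.33271669,  0.94301702, -0.00430215],
       [ 0.81446057, -0.2896528 , -0.50274769],
       [-0.47534575,  0.16376862, -0.8644225 ]]), 't': array([-0.25158707, -0.44504717,  1.27346638])}
side {'K': array([[434.21418072,   0.       
[... 154 characters left out ...]
78894,  0.00500675],
       [-0.3270649 , -0.57280773, -0.75161151],
       [ 0.37926663,  0.64892353, -0.65958705]]), 't': array([-0.49293487,  0.28127437,  0.99899857])}
wrist {'K': array([[319.13526855,   0.        , 282.93238397],
       [  0.        , 319.13526855, 208.9067881 ],
       [  0.        ,   0.        ,   1.        ]]), 'tool_from_camera': array([[ 2.05092159e-04, -2.98318431e-01,  9.54466381e-01,
        -9.41640136e-02],
       [-7.39326485e-04, -9.54466185e-01, -2.98318211e-01,
         8.24011768e-02],
       [ 9.99999706e-01, -6.44479548e-04, -4.16308247e-04,
        -8.17164650e-05],
       [ 0.00000000e+00,  0.00000000e+00,  0.00000000e+00,
         1.00000000e+00]])}
```

View pics/scene0.png

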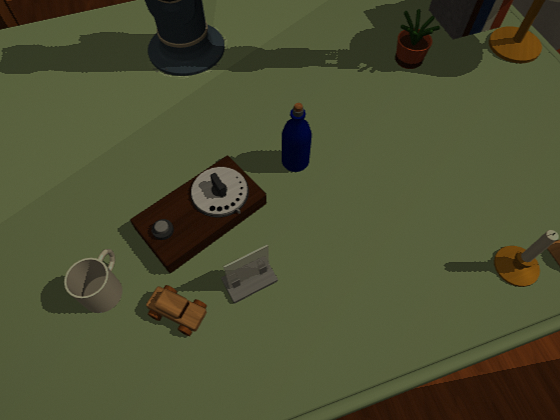

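View pics/side0.png

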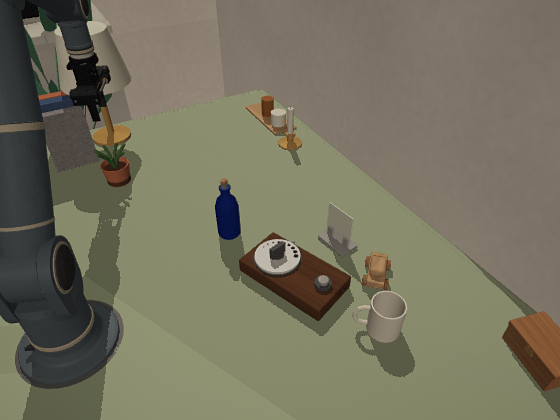

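View pics/wrist0.png

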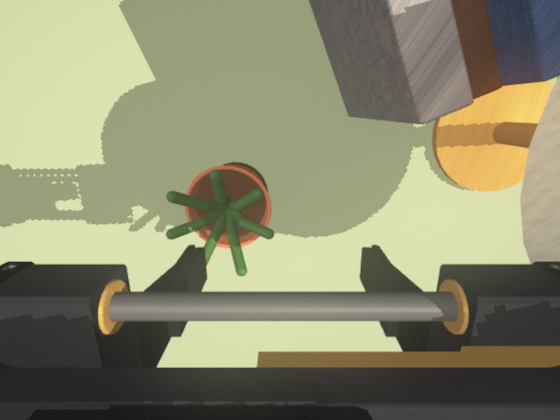

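The scene view shows the lamp, with the disc at about (219,190) and the switch at (161,228). The bottle is at (296,145), the holder at (250,275), the car at (177,308) and the mug at (95,285). The side view agrees with this. Next I'll measure them.

```bash
cat > h.py <<'E'
import numpy as np, cv2
from bench import bot
def cam(name,pose=None):
    c=bot.calibration(name)
    if name!="wrist":
        R=c["R"];t=c["t"]; return c["K"],R.T,-R.T@t
    T=c["tool_from_camera"]; p,O=pose
    return c["K"],O@T[:3,:3],O@T[:3,3]+p
def ray(C,uv,z):
    K,R,o=C; d=R@np.linalg.solve(K,np.array([uv[0],uv[1],1.]))
    return o+d*(z-o[2])/d[2]
def proj(C,X):
    K,R,o=C; q=K@(R.T@(np.asarray(X)-o)); return q[:2]/q[2]
E
python3 - <<'E'
from h import *
for n,r in (("scene",(100,130,300,340)),("side",(200,170,420,350))):
    im=cv2.imread(f"pics/{n}0.png"); x0,y0,x1,y1=r
    c=im[y0:y1,x0:x1]; cv2.imwrite(f"pics/{n}0z.png",cv2.resize(c,None,fx=3.5 if n=="side" else 2.8,fy=3.5 if n=="side" else 2.8,interpolation=cv2.INTER_CUBIC)[:600,:800])
    hsv=cv2.cvtColor(im,cv2.COLOR_BGR2HSV)
    m=((hsv[...,1]<40)&(hsv[...,2]>110)).astype('uint8')
    m2=np.zeros_like(m); 
    cx,cy=(219,190) if n=="scene" else (277,257)
    m2[cy-30:cy+30,cx-32:cx+32]=m[cy-30:cy+30,cx-32:cx+32]
    cs,_=cv2.findContours(m2,cv2.RETR_EXTERNAL,cv2.CHAIN_APPROX_NONE)
    k=max(cs,key=cv2.contourArea); h=cv2.convexHull(k)
    e=cv2.fitEllipse(h); C=cam(n)
    print(n,e,ray(C,e[0],.055))
    P=np.array([ray(C,p[0],.055)[:2] for p in k]); (c0,rr)=cv2.minEnclosingCircle(P.astype('float32')); print(c0,rr)
for n,p in (("scene",(161,227)),("side",(323,281))): print(ray(cam(n),p,.067))
for nm,a,z in (("bottle",(296,168),0),("mug",(95,270),.09),("holder",(250,283),.012),("car",(177,308),.03)): print(nm,ray(cam("scene"),a,z))
E
```

```text
Traceback (most recent call last):
cv2.error: OpenCV(4.12.0) /io/opencv/modules/imgproc/src/shapedescr.cpp:361: error: (-201:Incorrect size of input array) There should be at least 5 points to fit the ellipse in function 'fitEllipseNoDirect'
```

```bash
ls pics
```

```text
scene0.png
scene0z.png
side0.png
wrist0.png
```

View pics/scene0z.png

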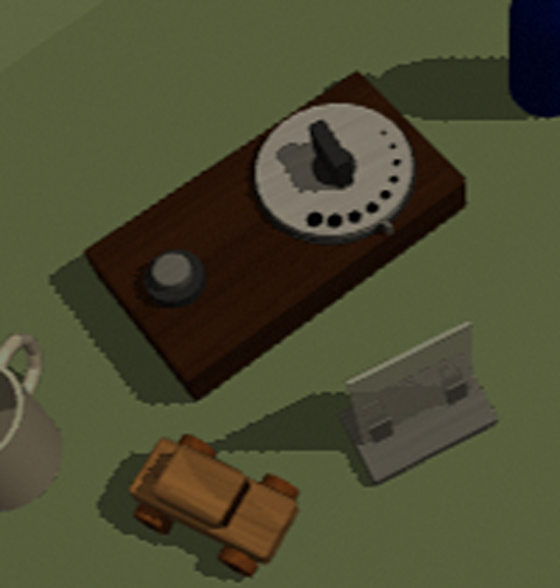

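```bash
python3 - <<'E'
from h import *
for n in ("scene","side"):
    im=cv2.imread(f"pics/{n}0.png")
    hsv=cv2.cvtColor(im,cv2.COLOR_BGR2HSV)
    cx,cy=(219,190) if n=="scene" else (277,257)
    print(hsv[cy+12,cx-12],hsv[cy-15,cx])
    m=((hsv[...,1]<50)&(hsv[...,2]>85)).astype('uint8')
    m2=np.zeros_like(m); 
    m2[cy-30:cy+30,cx-32:cx+32]=m[cy-30:cy+30,cx-32:cx+32]
    cs,_=cv2.findContours(m2,cv2.RETR_EXTERNAL,cv2.CHAIN_APPROX_NONE)
    k=max(cs,key=cv2.contourArea); h=cv2.convexHull(k)
    e=cv2.fitEllipse(h); C=cam(n)
    print(n,cv2.contourArea(k),e,ray(C,e[0],.055))
    P=np.array([ray(C,p[0],.055)[:2] for p in k]); (c0,rr)=cv2.minEnclosingCircle(P.astype('float32')); print(c0,rr)
C=cam("scene"); D=ray(C,(219.3,191),.055)
for n,p in (("scene",(161,227)),("side",(323,281))): print("sw",ray(cam(n),p,.067))
Z=lambda u,v:(100+u/2.8-.3,130+v/2.8-.3)
for nm,q,z in [("ptr",(388,228),.056),("w",(314,219),.055),("2",(334,219),.055),("3",(354,215),.055),("4",(372,207),.055),("5",(385,194),.055),("6",(394,180),.055),("9",(383,132),.055),("c1",(88,254),.045),("c2",(197,382),.045),("c3",(466,180),.045),("c4",(357,73),.045),("knob a",(318,126),.089),("knob b",(346,164),.089)]:
    X=ray(C,Z(*q),z); print(nm,X.round(4),np.degrees(np.arctan2(*(X-D)[[1,0]])).round(1))
for nm,a,z in (("bottle",(296,165),0),("mug",(93,272),.09),("holder",(250,283),.012),("car",(177,308),.03)): print(nm,ray(cam("scene"),a,z))
E
```

```text
[ 17  41 131] [ 21  41 132]
scene 1981.5 ((218.87017822265625, 190.21315002441406), (46.259178161621094, 56.10210037231445), 80.3876953125) [ 0.52184645 -0.04466426  0.055     ]
(0.520343542098999, -0.04417897388339043) 0.060080621391534805
[ 20  25 185] [ 18  31 124]
side 1229.0 ((277.44232177734375, 255.87648010253906), (35.491207122802734, 46.99754333496094), 82.70703125) [ 0.51667626 -0.0493754   0.055     ]
(0.522415041923523, -0.04688619077205658) 0.06752524524927139
sw [ 0.57487872 -0.17938675  0.067     ]
sw [ 0.56573942 -0.18692195  0.067     ]
ptr [ 0.5856 -0.0207  0.056 ] 21.0
w [ 0.5591 -0.0705  0.055 ] -36.8
2 [ 0.5641 -0.0564  0.055 ] -16.8
3 [ 0.5658 -0.0414  0.055 ] 4.1
4 [ 0.5637 -0.0266  0.055 ] 24.1
5 [ 0.556  -0.0141  0.055 ] 43.4
6 [ 0.5464 -0.004   0.055 ] 61.0
9 [0.5015 0.001  0.055 ] 116.4
c1 [ 0.5257 -0.2371  0.045 ] -89.5
c2 [ 0.6536 -0.1832  0.045 ] -47.0
c3 [0.5588 0.0494 0.045 ] 69.7
c4 [ 0.4327 -0.0008  0.045 ] 154.5
knob a [ 0.5028 -0.0475  0.089 ] -171.5
knob b [ 0.5423 -0.0371  0.089 ] 21.6
bottle [0.47966316 0.15004822 0.        ]
mug [ 0.63883844 -0.3161683   0.09      ]
holder [ 0.7273741  -0.04313168  0.012     ]
car [ 0.73541023 -0.19138803  0.03      ]
```

Best estimates so far:
- **Disc axis:** about (0.520, −0.045).
- **Lamp yaw:** about 22.5°.
- **Switch:** about (0.575, −0.179).
- **Disc position:** apparently click 3, with the knob at about 13.5°.

I'll move above the disc with the jaws turned across the knob, keeping high enough to clear the bottle.

>>> carry_out --plan '[{"travel": [-0.03, -0.03, -0.03], "dr": [0.1, 0, 0], "jaw": 0}, {"travel": [-0.03, -0.497, -0.516], "dr": [2.511, 0, 0], "jaw": 0}, {"travel": [-0.03, -0.497, -0.516], "dr": [2.511, 0, 0], "jaw": 0}, {"travel": [-0.03, -0.497, -0.516], "dr": [2.511, 0, 0], "jaw": 0}, {"travel": [-0.03, -0.497, -0.516], "dr": [2.511, 0, 0], "jaw": 0}, {"travel": [-0.03, -0.497, -0.516], "dr": [2.511, 0, 0], "jaw": 0}, {"travel": [-0.03, -0.497, -0.516], "dr": [2.511, 0, 0], "jaw": 0}, {"travel": [-0.03, -0.497, -0.516], "dr": [2.511, 0, 0], "jaw": 0}, {"travel": [-0.03, -0.497, -0.516], "dr": [2.511, 0, 0], "jaw": 0}, {"travel": [-0.03, -0.497, -0.516], "dr": [2.511, 0, 0], "jaw": 0}, {"travel": [-0.03, -0.497, -0.516], "dr": [2.511, 0, 0], "jaw": 0}, {"travel": [-0.03, -0.497, -0.516], "dr": [2.511, 0, 0], "jaw": 0}]'

```text
time: 1.35
ee_pos: [0.4745, 0.0708, 0.3222]
orientation: [[0.0, 0.548, 0.837], [0.001, 0.837, -0.548], [-1.0, 0.001, -0.0]]
force: [2.3, 0.2, -0.1]
finger_gap: 1.0
```

>>> carry_out --plan '[{"travel": [0.0, -0.072, 0.1015], "dr": [0.756, 0, 0], "jaw": 0}, {"travel": [0.0, -0.072, 0.1015], "dr": [0.756, 0, 0], "jaw": 0}, {"travel": [0.07, -0.072, 0.1015], "dr": [0.756, 0, 0], "jaw": 0}, {"travel": [0.07, -0.072, 0.1015], "dr": [0.756, 0, 0], "jaw": 0}, {"travel": [0.07, -0.072, 0.1015], "dr": [0.756, 0, 0], "jaw": 0}, {"travel": [0.07, -0.072, 0.1015], "dr": [0.756, 0, 0], "jaw": 0}, {"travel": [0.07, -0.072, 0.1015], "dr": [0.756, 0, 0], "jaw": 0}, {"travel": [0.07, -0.072, 0.1015], "dr": [0.756, 0, 0], "jaw": 0}]'

```text
time: 2.15
ee_pos: [0.5208, -0.0424, 0.2526]
orientation: [[0.001, 0.97, 0.241], [0.001, 0.241, -0.97], [-1.0, 0.001, -0.0]]
force: [0.3, 0.5, 0.2]
finger_gap: 1.001
```

```bash
python3 - <<'E'
from h import *
s=bot.observe(); print(s["time"],s["ee_pos"],s["orientation"].round(4) ,s["joint_positions"],s["force"],s["wrist_torque"])
im=bot.read_camera("wrist")[:,:,::-1]; cv2.imwrite("pics/w1.png",im)
np.savez("w1.npz",p=s["ee_pos"],O=s["orientation"])
E
```

```text
2.15 [ 0.52081214 -0.04243783  0.25256017] [[ 1.200e-03  9.704e-01  2.414e-01]
 [ 6.000e-04  2.414e-01 -9.704e-01]
 [-1.000e+00  1.300e-03 -3.000e-04]] [-0.55743422  0.30286134  0.68719169  1.96895971 -0.23598725  0.94788375
 -1.08078047] [0.32392426 0.49897236 0.23792668] [-0.0697792   0.11287157  0.04362029]
```

View pics/w1.png

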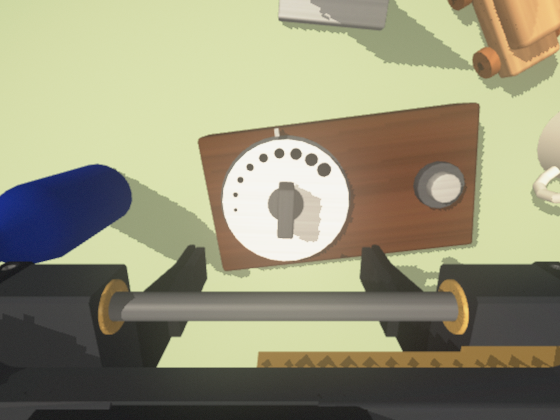

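The wrist view shows the disc centred near (286,199), with the pointer at (277,131) and the fourth opening at (279,153). The knob runs from (286,183) to (286,237) and the switch is at (444,186).

```bash
cat > meas.py <<'E'
from h import *
def meas(f,npz,pr=True):
    im=cv2.imread(f); d=np.load(npz); C=cam("wrist",(d["p"],d["O"]))
    hsv=cv2.cvtColor(im,cv2.COLOR_BGR2HSV)
    m=((hsv[...,1]<70)&(hsv[...,2]>150)).astype('uint8'); m[hsv[...,0]>33]*=0
    return im,hsv,C
E
python3 - <<'E'
from meas import *
im,hsv,C=meas("pics/w1.png","w1.npz")
m=((hsv[...,1]<22)&(hsv[...,2]>200)).astype('uint8'); m=cv2.morphologyEx(m,cv2.MORPH_OPEN,np.ones((3,3)))
m[:, :210]=0;m[:,360:]=0;m[:133]=0
cs,_=cv2.findContours(m,cv2.RETR_EXTERNAL,cv2.CHAIN_APPROX_NONE); k=max(cs,key=cv2.contourArea)
e=cv2.fitEllipse(cv2.convexHull(k)); print(e)
D=ray(C,e[0],.055); P=np.array([ray(C,p[0],.055)[:2] for p in k]).astype('float32'); c0,r=cv2.minEnclosingCircle(P)
print(D,c0,r); D=np.array([*c0,0])
g=cv2.cvtColor(im,cv2.COLOR_BGR2GRAY)
mm=np.zeros_like(g); cv2.ellipse(mm,(e[0],(e[1][0]-4,e[1][1]-4),e[2]),255,-1)
h=((g<130)&(mm>0)).astype('uint8')
cs,_=cv2.findContours(h,cv2.RETR_EXTERNAL,cv2.CHAIN_APPROX_NONE)
for c in cs:
    M=cv2.moments(c)
    if M['m00']<2: continue
    q=(M['m10']/M['m00'],M['m01']/M['m00']); X=ray(C,q,.055)-D
    print(np.round(q,1),M['m00'],np.hypot(*X[:2]).round(4),np.degrees(np.arctan2(X[1],X[0])).round(1))
for nm,q,z in [("ptr",(277,131),.056),("ka",(286,190),.089),("kb",(286,237),.089),("kl",(278.5,215),.089),("kr",(293.5,215),.089),("sw",(444,186),.067),("c",(478,103),.045),("c",(199,137),.045)]:
    X=ray(C,q,z);print(nm,X.round(4),np.degrees(np.arctan2(*(X-D)[[1,0]])).round(1))
cv2.imwrite("pics/w1z.png",cv2.resize(im[100:280,190:400],None,fx=3.2,fy=3.2,interpolation=cv2.INTER_CUBIC))
E
```

```text
((285.0382995605469, 199.53836059570312), (120.74176788330078, 125.55440521240234), 92.3863525390625)
[ 0.52185584 -0.04419759  0.055     ] (0.5185104012489319, -0.04515857622027397) 0.06006644293665886
[235.  194.3] 5.0 0.0482 93.6
[293.7 198.5] 250.0 0.0093 -46.8
[239.9 179.4] 11.5 0.048 75.4
[249.4 166.6] 22.0 0.048 57.2
[323.8 169.2] 107.5 0.0481 -33.6
[311.1 159.2] 88.5 0.0479 -15.5
[263.  157.5] 35.0 0.0478 39.1
[295.6 153.4] 70.0 0.0479 2.6
[279.  152.9] 53.0 0.0478 20.8
ptr [ 0.5816 -0.0219  0.056 ] 20.2
ka [ 0.5392 -0.0405  0.089 ] 12.8
kb [ 0.4984 -0.0507  0.089 ] -164.6
kl [ 0.5164 -0.0396  0.089 ] 110.4
kr [ 0.5195 -0.052   0.089 ] -81.6
sw [ 0.5717 -0.1788  0.067 ] -68.3
c [ 0.6481 -0.1912  0.045 ] -48.4
c [0.5583 0.0469 0.045 ] 66.6
```

View pics/w1z.png

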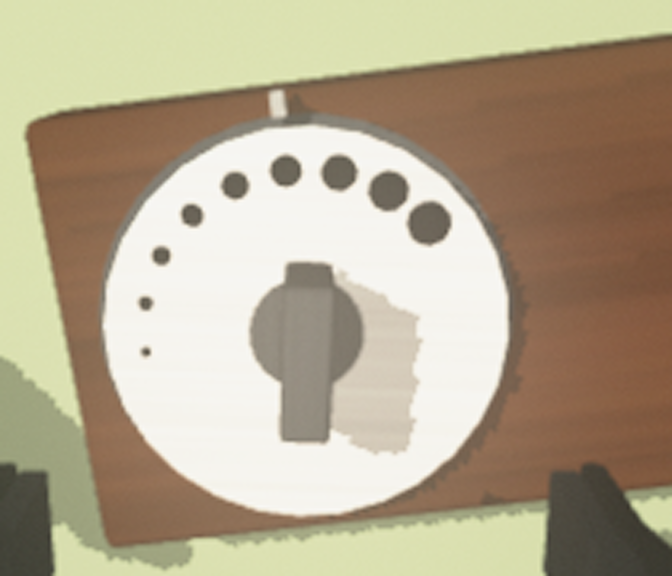

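The disc is confirmed in click 3. Its axis is at (0.5186, −0.0453), with every opening at a 48 mm radius, and the knob angle is 11.5°. I'll align and descend, then pinch.

>>> carry_out --plan '[{"travel": [0.02, -0.0028, 0.0024], "dr": [0.042, 0, 0], "jaw": 0.3}, {"travel": [0.05, -0.0028, 0.0024], "dr": [0.042, 0, 0], "jaw": 0.3}, {"travel": [0.08, -0.0028, 0.0024], "dr": [0.042, 0, 0], "jaw": 0.3}, {"travel": [0.105, -0.0028, 0.0024], "dr": [0.042, 0, 0], "jaw": 0.3}, {"travel": [0.12, -0.0028, 0.0024], "dr": [0.042, 0, 0], "jaw": 0.3}, {"travel": [0.12, -0.0028, 0.0024], "dr": [0.042, 0, 0], "jaw": 0.3}, {"travel": [0.12, -0.0028, 0.0024], "dr": [0.042, 0, 0], "jaw": 0.3}]'

```text
time: 2.9
ee_pos: [0.519, -0.046, 0.1328]
orientation: [[0.001, 0.98, 0.198], [0.0, 0.198, -0.98], [-1.0, 0.001, 0.0]]
force: [0.2, -0.4, 0.5]
finger_gap: 0.701
```

```bash
cat > st.py <<'E'
from h import *
import sys
s=bot.observe(); O=s["orientation"]
print(s["time"],s["ee_pos"].round(4),"zang",np.degrees(np.arctan2(O[1,2],O[0,2])).round(2),"F",s["force"].round(2),"T",s["wrist_torque"].round(3),"gap",round(s["finger_gap"],3),"q7",s["joint_positions"][6].round(3))
for n in sys.argv[2:]:
    im=bot.read_camera(n)[:,:,::-1]; cv2.imwrite(f"pics/{n}_{sys.argv[1]}.png",im)
    np.savez(f"{n}_{sys.argv[1]}.npz",p=s["ee_pos"],O=O)
E
python3 st.py 2 wrist
```

```text
2.9 [ 0.519  -0.046   0.1328] zang -78.59 F [ 0.18 -0.43  0.48] T [-0.031  0.144  0.022] gap 0.701 q7 -0.968
```

View pics/wrist_2.png

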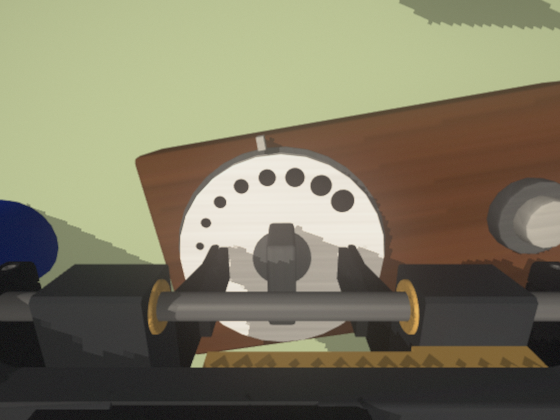

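The fingers straddle the knob evenly (knob at column 282, finger midpoint about 283). Closing now.

>>> carry_out --plan '[{"travel": [0, 0, 0], "dr": [0, 0, 0], "jaw": 0.75}, {"travel": [0, 0, 0], "dr": [0, 0, 0], "jaw": 0.8}, {"travel": [0, 0, 0], "dr": [0, 0, 0], "jaw": 1}, {"travel": [0, 0, 0], "dr": [0, 0, 0], "jaw": 1}, {"travel": [0, 0, 0], "dr": [0, 0, 0], "jaw": 1}]'

```text
time: 3.45
ee_pos: [0.5184, -0.0458, 0.1321]
orientation: [[0.0, 0.98, 0.198], [0.0, 0.198, -0.98], [-1.0, 0.0, -0.0]]
force: [-0.2, 0.5, 0.1]
finger_gap: 0.335
```

```bash
python3 st.py 3
```

```text
3.45 [ 0.5184 -0.0458  0.1321] zang -78.61 F [-0.18  0.47  0.06] T [-0.01   0.15   0.032] gap 0.335 q7 -0.968
```

Still closing (gap 0.335, while the knob corresponds to about 0.16).

>>> carry_out --plan '[{"travel": [0, 0, 0], "dr": [0, 0, 0], "jaw": 1}, {"travel": [0, 0, 0], "dr": [0, 0, 0], "jaw": 1}, {"travel": [0, 0, 0], "dr": [0, 0, 0], "jaw": 1}, {"travel": [0, 0, 0], "dr": [0, 0, 0], "jaw": 1}, {"travel": [0, 0, 0], "dr": [0, 0, 0], "jaw": 1}]'

```text
time: 3.95
ee_pos: [0.5183, -0.0455, 0.132]
orientation: [[-0.0, 0.98, 0.198], [0.001, 0.198, -0.98], [-1.0, -0.0, -0.001]]
force: [-0.9, 2.4, 1.3]
finger_gap: 0.159
```

```bash
python3 st.py 4
```

```text
3.95 [ 0.5183 -0.0455  0.132 ] zang -78.59 F [-0.89  2.45  1.34] T [0.36  0.334 0.027] gap 0.159 q7 -0.968
```

Pinched at gap 0.159, which is about 14 mm. Now turning anticlockwise, first to just short of click 0.

>>> carry_out --plan '[{"travel": [0, 0, 0], "dr": [-0.1, 0, 0], "jaw": 1}, {"travel": [0, 0, 0], "dr": [-0.2, 0, 0], "jaw": 1}, {"travel": [0, 0, 0], "dr": [-0.3, 0, 0], "jaw": 1}, {"travel": [0, 0, 0], "dr": [-0.4, 0, 0], "jaw": 1}, {"travel": [0, 0, 0], "dr": [-0.5, 0, 0], "jaw": 1}, {"travel": [0, 0, 0], "dr": [-0.6, 0, 0], "jaw": 1}, {"travel": [0, 0, 0], "dr": [-0.7, 0, 0], "jaw": 1}, {"travel": [0, 0, 0], "dr": [-0.8, 0, 0], "jaw": 1}, {"travel": [0, 0, 0], "dr": [-0.9, 0, 0], "jaw": 1}, {"travel": [0, 0, 0], "dr": [-0.942, 0, 0], "jaw": 1}, {"travel": [0, 0, 0], "dr": [-0.942, 0, 0], "jaw": 1}, {"travel": [0, 0, 0], "dr": [-0.942, 0, 0], "jaw": 1}]'

```text
time: 5.15
ee_pos: [0.5185, -0.0457, 0.132]
orientation: [[0.0, 0.417, 0.909], [0.0, 0.909, -0.417], [-1.0, 0.0, 0.0]]
force: [0.1, 1.8, -0.3]
finger_gap: 0.158
```

```bash
python3 st.py 5 wrist scene
```

```text
5.15 [ 0.5185 -0.0457  0.132 ] zang -24.67 F [ 0.14  1.82 -0.32] T [0.218 0.021 0.115] gap 0.158 q7 -0.205
```

View pics/wrist_5.png

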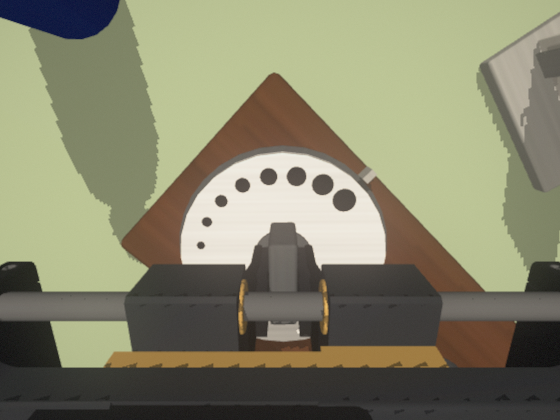

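The widest opening is now at the pointer (click 0). From here I'll go in small steps, watching the wrist torque.

>>> carry_out --plan '[{"travel": [0, 0, 0], "dr": [-0.025, 0, 0], "jaw": 1}, {"travel": [0, 0, 0], "dr": [-0.05, 0, 0], "jaw": 1}, {"travel": [0, 0, 0], "dr": [-0.05, 0, 0], "jaw": 1}, {"travel": [0, 0, 0], "dr": [-0.05, 0, 0], "jaw": 1}]'

```text
time: 5.65
ee_pos: [0.5185, -0.0457, 0.132]
orientation: [[0.0, 0.371, 0.929], [0.0, 0.929, -0.371], [-1.0, 0.0, 0.0]]
force: [0.9, 1.8, -0.8]
finger_gap: 0.162
```

```bash
python3 st.py 6 wrist; python3 st.py 6b wrist;python3 st.py 6c
```

```text
5.65 [ 0.5185 -0.0457  0.132 ] zang -21.78 F [ 0.9   1.83 -0.79] T [ 0.409 -0.156 -0.09 ] gap 0.162 q7 -0.163
5.7 [ 0.5185 -0.0457  0.132 ] zang -21.78 F [ 1.57  1.67 -0.21] T [ 0.361 -0.13  -0.079] gap 0.164 q7 -0.163
5.75 [ 0.5185 -0.0457  0.132 ] zang -21.78 F [ 0.91  2.1  -0.69] T [ 0.366 -0.195 -0.08 ] gap 0.157 q7 -0.163
```

>>> carry_out --plan '[{"travel": [0, 0, 0], "dr": [-0.02, 0, 0], "jaw": 1}, {"travel": [0, 0, 0], "dr": [-0.02, 0, 0], "jaw": 1}, {"travel": [0, 0, 0], "dr": [-0.02, 0, 0], "jaw": 1}]'

```text
time: 6.05
ee_pos: [0.5185, -0.0457, 0.132]
orientation: [[0.0, 0.352, 0.936], [0.0, 0.936, -0.352], [-1.0, 0.0, 0.0]]
force: [1.3, 2.1, -0.5]
finger_gap: 0.161
```

```bash
python3 st.py 7 wrist; python3 st.py 7b
```

```text
6.05 [ 0.5185 -0.0457  0.132 ] zang -20.61 F [ 1.33  2.08 -0.52] T [ 0.409 -0.258 -0.023] gap 0.161 q7 -0.146
6.1 [ 0.5185 -0.0457  0.132 ] zang -20.62 F [1.54 2.49 0.05] T [ 0.444 -0.271 -0.061] gap 0.16 q7 -0.146
```

>>> carry_out --plan '[{"travel": [0, 0, 0], "dr": [-0.01, 0, 0], "jaw": 1}, {"travel": [0, 0, 0], "dr": [-0.01, 0, 0], "jaw": 1}, {"travel": [0, 0, 0], "dr": [-0.01, 0, 0], "jaw": 1}]'

```text
time: 6.4
ee_pos: [0.5185, -0.0457, 0.132]
orientation: [[0.0, 0.343, 0.939], [0.0, 0.939, -0.343], [-1.0, 0.0, 0.0]]
force: [2.2, 2.9, -0.7]
finger_gap: 0.16
```

```bash
python3 st.py 8 wrist; python3 st.py 8b
```

```text
6.4 [ 0.5185 -0.0457  0.132 ] zang -20.04 F [ 2.25  2.93 -0.74] T [ 0.501 -0.406 -0.021] gap 0.16 q7 -0.138
6.45 [ 0.5185 -0.0457  0.132 ] zang -20.04 F [ 1.62  1.6  -1.64] T [ 0.504 -0.397 -0.008] gap 0.156 q7 -0.138
```

>>> carry_out --plan '[{"travel": [0, 0, 0], "dr": [-0.01, 0, 0], "jaw": 1}, {"travel": [0, 0, 0], "dr": [-0.01, 0, 0], "jaw": 1}, {"travel": [0, 0, 0], "dr": [-0.01, 0, 0], "jaw": 1}]'

```text
time: 6.75
ee_pos: [0.5185, -0.0458, 0.132]
orientation: [[0.0, 0.333, 0.943], [0.0, 0.943, -0.333], [-1.0, 0.0, 0.0]]
force: [2.3, 2.1, -0.7]
finger_gap: 0.159
```

```bash
python3 st.py 9 wrist; python3 st.py 9b
```

```text
6.75 [ 0.5185 -0.0458  0.132 ] zang -19.47 F [ 2.31  2.15 -0.7 ] T [ 0.513 -0.483  0.009] gap 0.159 q7 -0.13
6.8 [ 0.5185 -0.0458  0.132 ] zang -19.47 F [ 2.15  3.06 -1.76] T [ 0.528 -0.519 -0.01 ] gap 0.16 q7 -0.13
```

>>> carry_out --plan '[{"travel": [0, 0, 0], "dr": [-0.007, 0, 0], "jaw": 1}, {"travel": [0, 0, 0], "dr": [-0.007, 0, 0], "jaw": 1}, {"travel": [0, 0, 0], "dr": [-0.007, 0, 0], "jaw": 1}]'

```text
time: 7.1
ee_pos: [0.5185, -0.0458, 0.132]
orientation: [[0.0, 0.327, 0.945], [0.0, 0.945, -0.327], [-1.0, 0.0, 0.0]]
force: [2.3, 3.0, -2.2]
finger_gap: 0.158
```

```bash
python3 st.py 10 wrist; python3 st.py 10b
```

```text
7.1 [ 0.5185 -0.0458  0.132 ] zang -19.08 F [ 2.34  3.03 -2.24] T [ 0.556 -0.571 -0.044] gap 0.158 q7 -0.124
7.15 [ 0.5185 -0.0458  0.132 ] zang -19.07 F [ 1.44  3.51 -2.31] T [ 0.605 -0.573 -0.079] gap 0.16 q7 -0.124
```

```bash
cat > ang.py <<'E'
from h import *
import sys
def ang(tag,D=np.array([.5185,-.0452,0]),verbose=False):
    im=cv2.imread(f"pics/wrist_{tag}.png"); d=np.load(f"wrist_{tag}.npz"); C=cam("wrist",(d["p"],d["O"]))
    g=cv2.cvtColor(im,cv2.COLOR_BGR2GRAY).astype(float); O=d["O"]
    za=np.degrees(np.arctan2(O[1,2],O[0,2]))
    out=[]
    u,v=np.meshgrid(np.arange(560),np.arange(420))
    K,R,o=C; dd=np.stack([(u-K[0,2])/K[0,0],(v-K[1,2])/K[1,1],np.ones(u.shape)],-1)@R.T
    P=o+dd*((.055-o[2])/dd[...,2])[...,None]; rel=P-D
    r=np.hypot(rel[...,0],rel[...,1])
    w=((r<.056)&(r>.040)&(g<150)).astype('uint8')
    n,lab,st,ce=cv2.connectedComponentsWithStats(w)
    for i in range(1,n):
        if st[i,4]<12 or ce[i,1]>250: continue
        X=ray(C,ce[i],.055)-D
        out.append((st[i,4],np.hypot(*X[:2]),np.degrees(np.arctan2(X[1],X[0]))))
    out=sorted(out,key=lambda q:q[2])
    if verbose:
        for q in out: print(np.round(q,4))
    return za,out
if __name__=="__main__":
    for t in sys.argv[1:]:
        za,o=ang(t); print(t,round(za,2),[(int(a),round(r*1000,1),round(x,1)) for a,r,x in o])
E
python3 ang.py 2 5 6 6b 7 8 9 10
```

```text
2 -78.59 [(399, np.float64(48.0), np.float64(-33.6)), (342, np.float64(47.9), np.float64(-15.5)), (276, np.float64(47.8), np.float64(2.8)), (216, np.float64(47.8), np.float64(21.1)), (154, np.float64(48.0), np.float64(39.4)), (111, np.float64(48.1), np.float64(57.7)), (69, np.float64(48.3), np.float64(75.8)), (42, np.float64(48.4), np.float64(93.9))]
5 -24.67 [(400, np.float64(48.0), np.float64(19.9)), (344, np.float64(47.8), np.float64(38.1)), (283, np.float64(47.7), np.float64(56.4)), (220, np.float64(47.6), np.float64(74.8)), (164, np.float64(47.8), np.float64(93.1)), (112, np.float64(47.9), np.float64(111.4)), (70, np.float64(48.1), np.float64(129.6)), (42, np.float64(48.3), np.float64(147.8))]
6 -21.78 [(400, np.float64(48.0), np.float64(22.6)), (343, np.float64(47.8), np.float64(40.7)), (280, np.float64(47.7), np.float64(59.0)), (218, np.float64(47.6), np.float64(77.3)), (160, np.float64(47.7), np.float64(95.7)), (110, np.float64(47.9), np.float64(114.0)), (71, np.float64(48.1), np.float64(132.1)), (39, np.float64(48.3), np.float64(150.3))]
6b -21.78 [(399, np.float64(48.0), np
[... 1039 characters left out ...]
(401, np.float64(47.9), np.float64(24.9)), (344, np.float64(47.8), np.float64(43.1)), (282, np.float64(47.6), np.float64(61.5)), (221, np.float64(47.6), np.float64(79.8)), (160, np.float64(47.7), np.float64(98.1)), (111, np.float64(47.8), np.float64(116.4)), (70, np.float64(48.1), np.float64(134.6)), (39, np.float64(48.3), np.float64(152.8))]
10 -19.08 [(401, np.float64(48.0), np.float64(25.3)), (344, np.float64(47.8), np.float64(43.4)), (279, np.float64(47.6), np.float64(61.7)), (222, np.float64(47.6), np.float64(80.1)), (161, np.float64(47.7), np.float64(98.4)), (110, np.float64(47.8), np.float64(116.8)), (71, np.float64(48.1), np.float64(134.9)), (39, np.float64(48.3), np.float64(153.2))]
```

The camera follows the disc to about 0.1°. The widest opening is at 25.3°, click 0 is at about 20.4° and stop contact should be near 25.4°. Torque is just starting to rise, so I'll creep on.

>>> carry_out --plan '[{"travel": [0, 0, 0], "dr": [-0.01, 0, 0], "jaw": 1}, {"travel": [0, 0, 0], "dr": [-0.01, 0, 0], "jaw": 1}, {"travel": [0, 0, 0], "dr": [-0.01, 0, 0], "jaw": 1}]'

```text
time: 7.45
ee_pos: [0.5185, -0.0457, 0.132]
orientation: [[0.0, 0.317, 0.948], [0.0, 0.948, -0.317], [-1.0, 0.0, 0.0]]
force: [2.7, 3.4, -2.4]
finger_gap: 0.158
```

```bash
python3 st.py 11 wrist; python3 st.py 11b; python3 ang.py 11
```

```text
7.45 [ 0.5185 -0.0457  0.132 ] zang -18.51 F [ 2.69  3.39 -2.37] T [ 0.617 -0.636 -0.172] gap 0.158 q7 -0.116
7.5 [ 0.5185 -0.0458  0.132 ] zang -18.51 F [ 2.75  3.23 -1.92] T [ 0.666 -0.658 -0.155] gap 0.162 q7 -0.116
11 -18.51 [(393, np.float64(48.0), np.float64(25.7)), (347, np.float64(47.8), np.float64(44.0)), (284, np.float64(47.7), np.float64(62.2)), (221, np.float64(47.6), np.float64(80.5)), (162, np.float64(47.7), np.float64(98.9)), (108, np.float64(47.8), np.float64(117.1)), (73, np.float64(48.1), np.float64(135.4)), (40, np.float64(48.3), np.float64(153.5))]
```

>>> carry_out --plan '[{"travel": [0, 0, 0], "dr": [-0.008, 0, 0], "jaw": 1}, {"travel": [0, 0, 0], "dr": [-0.008, 0, 0], "jaw": 1}, {"travel": [0, 0, 0], "dr": [-0.008, 0, 0], "jaw": 1}]'

```text
time: 7.8
ee_pos: [0.5185, -0.0458, 0.132]
orientation: [[0.0, 0.31, 0.951], [0.0, 0.951, -0.31], [-1.0, 0.0, 0.0]]
force: [2.6, 3.7, -2.4]
finger_gap: 0.16
```

```bash
python3 st.py 12 wrist; python3 st.py 12b; python3 ang.py 12
```

```text
7.8 [ 0.5185 -0.0458  0.132 ] zang -18.05 F [ 2.56  3.68 -2.36] T [ 0.723 -0.749 -0.194] gap 0.16 q7 -0.109
7.85 [ 0.5185 -0.0458  0.132 ] zang -18.05 F [ 3.73  3.34 -2.47] T [ 0.671 -0.757 -0.189] gap 0.155 q7 -0.109
12 -18.05 [(393, np.float64(48.0), np.float64(26.0)), (341, np.float64(47.7), np.float64(44.3)), (285, np.float64(47.6), np.float64(62.6)), (221, np.float64(47.6), np.float64(80.9)), (162, np.float64(47.7), np.float64(99.4)), (110, np.float64(47.8), np.float64(117.5)), (72, np.float64(48.1), np.float64(135.9)), (40, np.float64(48.3), np.float64(153.9))]
```

>>> carry_out --plan '[{"travel": [0, 0, 0], "dr": [-0.006, 0, 0], "jaw": 1}, {"travel": [0, 0, 0], "dr": [-0.012, 0, 0], "jaw": 1}, {"travel": [0, 0, 0], "dr": [-0.012, 0, 0], "jaw": 1}, {"travel": [0, 0, 0], "dr": [-0.012, 0, 0], "jaw": 1}]'

```text
time: 8.25
ee_pos: [0.5185, -0.0458, 0.132]
orientation: [[0.0, 0.298, 0.954], [0.0, 0.954, -0.298], [-1.0, 0.0, 0.0]]
force: [3.0, 4.2, -2.1]
finger_gap: 0.16
```

```bash
python3 st.py 13 wrist; python3 st.py 13b; python3 ang.py 13
```

```text
8.25 [ 0.5185 -0.0458  0.132 ] zang -17.36 F [ 3.04  4.2  -2.08] T [ 0.708 -0.77  -0.209] gap 0.16 q7 -0.099
8.3 [ 0.5185 -0.0458  0.132 ] zang -17.36 F [ 2.7   4.08 -2.62] T [ 0.773 -0.86  -0.286] gap 0.155 q7 -0.099
13 -17.36 [(397, np.float64(47.9), np.float64(26.5)), (342, np.float64(47.7), np.float64(44.9)), (282, np.float64(47.6), np.float64(63.1)), (222, np.float64(47.6), np.float64(81.5)), (162, np.float64(47.6), np.float64(99.9)), (112, np.float64(47.8), np.float64(118.1)), (69, np.float64(48.0), np.float64(136.4)), (43, np.float64(48.3), np.float64(154.5))]
```

The disc is firmly on the stop, about 1.1° in at about 0.28 N m. Now back clockwise by about 78.6° of tool rotation.

>>> carry_out --plan '[{"travel": [0, 0, 0], "dr": [0.1, 0, 0], "jaw": 1}, {"travel": [0, 0, 0], "dr": [0.2, 0, 0], "jaw": 1}, {"travel": [0, 0, 0], "dr": [0.3, 0, 0], "jaw": 1}, {"travel": [0, 0, 0], "dr": [0.4, 0, 0], "jaw": 1}, {"travel": [0, 0, 0], "dr": [0.5, 0, 0], "jaw": 1}, {"travel": [0, 0, 0], "dr": [0.6, 0, 0], "jaw": 1}, {"travel": [0, 0, 0], "dr": [0.7, 0, 0], "jaw": 1}, {"travel": [0, 0, 0], "dr": [0.8, 0, 0], "jaw": 1}, {"travel": [0, 0, 0], "dr": [0.9, 0, 0], "jaw": 1}, {"travel": [0, 0, 0], "dr": [1.0, 0, 0], "jaw": 1}, {"travel": [0, 0, 0], "dr": [1.05, 0, 0], "jaw": 1}, {"travel": [0, 0, 0], "dr": [1.058, 0, 0], "jaw": 1}]'

```text
time: 9.5
ee_pos: [0.5182, -0.0455, 0.132]
orientation: [[-0.001, 0.978, 0.209], [0.0, 0.209, -0.978], [-1.0, -0.001, -0.001]]
force: [2.0, 3.0, -1.4]
finger_gap: 0.159
```

```bash
python3 st.py 14 wrist; python3 st.py 14b; python3 ang.py 14
```

```text
9.5 [ 0.5182 -0.0455  0.132 ] zang -77.94 F [ 2.02  2.97 -1.43] T [ 0.819 -0.593 -0.028] gap 0.159 q7 -0.96
9.55 [ 0.5182 -0.0455  0.132 ] zang -77.92 F [ 3.03  4.49 -2.42] T [ 0.907 -0.487 -0.08 ] gap 0.156 q7 -0.96
14 -77.94 [(402, np.float64(48.0), np.float64(-33.5)), (342, np.float64(47.9), np.float64(-15.4)), (281, np.float64(47.8), np.float64(3.0)), (220, np.float64(47.7), np.float64(21.3)), (160, np.float64(47.8), np.float64(39.5)), (112, np.float64(48.0), np.float64(57.8)), (71, np.float64(48.1), np.float64(75.9)), (39, np.float64(48.4), np.float64(94.1))]
```

Click 3 again. Now 18° more, into click 4.

>>> carry_out --plan '[{"travel": [0, 0, 0], "dr": [0.1, 0, 0], "jaw": 1}, {"travel": [0, 0, 0], "dr": [0.2, 0, 0], "jaw": 1}, {"travel": [0, 0, 0], "dr": [0.3, 0, 0], "jaw": 1}, {"travel": [0, 0, 0], "dr": [0.316, 0, 0], "jaw": 1}, {"travel": [0, 0, 0], "dr": [0.316, 0, 0], "jaw": 1}, {"travel": [0, 0, 0], "dr": [0.316, 0, 0], "jaw": 1}]'

```text
time: 10.15
ee_pos: [0.5182, -0.0454, 0.132]
orientation: [[-0.001, 0.995, -0.103], [0.001, -0.103, -0.995], [-1.0, -0.001, -0.001]]
force: [2.6, 4.2, -1.7]
finger_gap: 0.161
```

```bash
python3 st.py 15 wrist; python3 st.py 15b; python3 ang.py 15
```

```text
10.15 [ 0.5182 -0.0454  0.132 ] zang -95.94 F [ 2.58  4.2  -1.66] T [ 1.017 -0.495 -0.047] gap 0.161 q7 -1.21
10.2 [ 0.5182 -0.0454  0.132 ] zang -95.93 F [ 2.72  4.24 -1.06] T [ 1.044 -0.534 -0.084] gap 0.156 q7 -1.21
15 -95.94 [(402, np.float64(48.0), np.float64(-51.5)), (342, np.float64(47.9), np.float64(-33.3)), (283, np.float64(47.7), np.float64(-15.0)), (218, np.float64(47.7), np.float64(3.3)), (160, np.float64(47.8), np.float64(21.5)), (109, np.float64(48.0), np.float64(39.8)), (72, np.float64(48.2), np.float64(57.9)), (39, np.float64(48.4), np.float64(76.1))]
```

In click 4 (widest at −51.5°, fifth at the pointer). Releasing and then lifting.

>>> carry_out --plan '[{"travel": [0, 0, 0], "dr": [0, 0, 0], "jaw": 0.5}, {"travel": [0, 0, 0], "dr": [0, 0, 0], "jaw": 0.5}, {"travel": [0, 0, 0], "dr": [0, 0, 0], "jaw": 0.5}, {"travel": [0, 0, 0], "dr": [0, 0, 0], "jaw": 0.5}, {"travel": [0, 0, 0], "dr": [0, 0, 0], "jaw": 0.5}, {"travel": [-0.01, 0, 0], "dr": [0, 0, 0], "jaw": 0.5}, {"travel": [-0.03, 0, 0], "dr": [0, 0, 0], "jaw": 0.5}, {"travel": [-0.06, 0, 0], "dr": [0, 0, 0], "jaw": 0.5}, {"travel": [-0.08, 0, 0], "dr": [0, 0, 0], "jaw": 0.5}, {"travel": [-0.08, 0, 0], "dr": [0, 0, 0], "jaw": 0.5}, {"travel": [-0.08, 0, 0], "dr": [0, 0, 0], "jaw": 0.5}]'

```text
time: 11.3
ee_pos: [0.5183, -0.0457, 0.2124]
orientation: [[0.001, 0.994, -0.106], [0.001, -0.106, -0.994], [-1.0, 0.001, -0.001]]
force: [1.5, -0.4, 0.5]
finger_gap: 0.502
```

```bash
python3 st.py 16 wrist; python3 ang.py 16
```

```text
11.3 [ 0.5183 -0.0457  0.2124] zang -96.06 F [ 1.5  -0.38  0.52] T [-0.024  0.183 -0.029] gap 0.502 q7 -1.318
16 -96.06 [(191, np.float64(47.9), np.float64(-51.6)), (163, np.float64(47.8), np.float64(-33.5)), (134, np.float64(47.7), np.float64(-15.3)), (102, np.float64(47.7), np.float64(3.1)), (75, np.float64(47.7), np.float64(21.3)), (50, np.float64(47.7), np.float64(39.6)), (31, np.float64(48.0), np.float64(57.7)), (19, np.float64(48.2), np.float64(75.8))]
```

View pics/wrist_16.png

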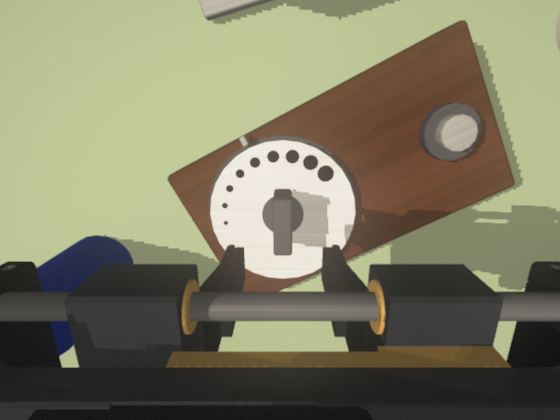

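The fifth opening (254,162) sits in line with the pointer (244,141), and the disc is unchanged since release. Next, over to the switch with the jaws shut.

>>> carry_out --plan '[{"travel": [0, 0.0328, 0.064], "dr": [0, 0, 0], "jaw": 1}, {"travel": [0, 0.0656, 0.128], "dr": [0, 0, 0], "jaw": 1}, {"travel": [0, 0.0656, 0.128], "dr": [0, 0, 0], "jaw": 1}, {"travel": [0, 0.0656, 0.128], "dr": [0, 0, 0], "jaw": 1}, {"travel": [0, 0.0656, 0.128], "dr": [0, 0, 0], "jaw": 1}, {"travel": [0, 0.0656, 0.128], "dr": [0, 0, 0], "jaw": 1}, {"travel": [0, 0.0656, 0.128], "dr": [0, 0, 0], "jaw": 1}, {"travel": [0, 0.0656, 0.128], "dr": [0, 0, 0], "jaw": 1}, {"travel": [0, 0.0656, 0.128], "dr": [0, 0, 0], "jaw": 1}, {"travel": [0, 0.0656, 0.128], "dr": [0, 0, 0], "jaw": 1}]'

```text
time: 12.35
ee_pos: [0.5701, -0.1795, 0.2121]
orientation: [[0.0, 0.994, -0.105], [0.0, -0.105, -0.994], [-1.0, 0.0, -0.0]]
force: [1.2, -0.1, 0.1]
finger_gap: 0.008
```

```bash
python3 st.py 17 wrist scene side; python3 st.py 17b
```

```text
12.35 [ 0.5701 -0.1795  0.2121] zang -96.03 F [ 1.2  -0.06  0.15] T [-0.049  0.168  0.015] gap 0.008 q7 -1.056
12.5 [ 0.57   -0.18    0.2121] zang -96.07 F [ 0.08 -0.48 -0.76] T [-0.068  0.203  0.024] gap 0.006 q7 -1.056
```

View pics/wrist_17.png

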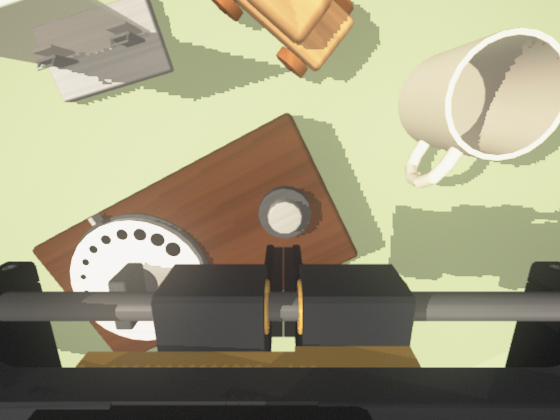

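```bash
python3 - <<'E'
from h import *
d=np.load("wrist_17.npz"); C=cam("wrist",(d["p"],d["O"]))
print(ray(C,(284.5,217),.067), ray(C,(285,214),.057), proj(C,[.5693,-.1811,.067]))
E
```

```text
[ 0.57074458 -0.18082455  0.067     ] [ 0.56989582 -0.18119402  0.057     ] [285.03540945 218.6794369 ]
```

The switch is centred at (0.570, −0.181), about 1 mm from the tool axis. Descending to just above its top, then in small steps.

>>> carry_out --plan '[{"travel": [0.03, 0, 0.001], "dr": [0, 0, 0], "jaw": 1}, {"travel": [0.06, 0, 0.001], "dr": [0, 0, 0], "jaw": 1}, {"travel": [0.072, 0, 0.001], "dr": [0, 0, 0], "jaw": 1}, {"travel": [0.075, 0, 0.001], "dr": [0, 0, 0], "jaw": 1}, {"travel": [0.077, 0, 0.001], "dr": [0, 0, 0], "jaw": 1}, {"travel": [0.077, 0, 0.001], "dr": [0, 0, 0], "jaw": 1}, {"travel": [0.077, 0, 0.001], "dr": [0, 0, 0], "jaw": 1}]'

```text
time: 13.2
ee_pos: [0.5704, -0.1815, 0.1361]
orientation: [[0.002, 0.994, -0.106], [-0.0, -0.106, -0.994], [-1.0, 0.002, 0.0]]
force: [-1.2, 0.4, 1.8]
finger_gap: 0.009
```

```bash
python3 st.py 18 side; python3 st.py 18b
```

```text
13.2 [ 0.5704 -0.1815  0.1361] zang -96.09 F [-1.21  0.39  1.84] T [0.018 0.506 0.048] gap 0.009 q7 -0.984
13.25 [ 0.5704 -0.1815  0.136 ] zang -96.09 F [-1.38  0.45  2.34] T [-0.044  0.503  0.001] gap 0.008 q7 -0.984
```

>>> carry_out --plan '[{"travel": [0.001, 0, 0], "dr": [0, 0, 0], "jaw": 1}, {"travel": [0.002, 0, 0], "dr": [0, 0, 0], "jaw": 1}, {"travel": [0.002, 0, 0], "dr": [0, 0, 0], "jaw": 1}]'

```text
time: 13.55
ee_pos: [0.5704, -0.1814, 0.1334]
orientation: [[0.001, 0.994, -0.106], [-0.001, -0.106, -0.994], [-1.0, 0.001, 0.0]]
force: [0.0, -0.4, 3.5]
finger_gap: 0.003
```

```bash
python3 st.py 19 side; python3 st.py 19b
```

```text
13.55 [ 0.5704 -0.1814  0.1334] zang -96.09 F [ 0.03 -0.39  3.52] T [-0.191  0.296 -0.013] gap 0.003 q7 -0.982
13.6 [ 0.5704 -0.1814  0.1334] zang -96.09 F [-0.03 -1.14  2.61] T [-0.221  0.257  0.029] gap 0.002 q7 -0.982
```

Contact, with the force rising gently (about 3 N). Continuing towards the hard stop.

>>> carry_out --plan '[{"travel": [0.001, 0, 0], "dr": [0, 0, 0], "jaw": 1}, {"travel": [0.002, 0, 0], "dr": [0, 0, 0], "jaw": 1}, {"travel": [0.002, 0, 0], "dr": [0, 0, 0], "jaw": 1}]'

```text
time: 13.9
ee_pos: [0.5704, -0.1814, 0.1312]
orientation: [[0.001, 0.994, -0.106], [-0.001, -0.106, -0.994], [-1.0, 0.001, 0.0]]
force: [0.8, -1.6, 5.3]
finger_gap: 0.008
```

```bash
python3 st.py 20 side; python3 st.py 20b
```

```text
13.9 [ 0.5704 -0.1814  0.1312] zang -96.09 F [ 0.79 -1.59  5.34] T [-0.24   0.115  0.042] gap 0.008 q7 -0.98
13.95 [ 0.5704 -0.1814  0.1313] zang -96.1 F [ 0.28 -1.73  4.2 ] T [-0.266  0.17  -0.   ] gap 0.006 q7 -0.981
```

>>> carry_out --plan '[{"travel": [0.0005, 0, 0], "dr": [0, 0, 0], "jaw": 1}, {"travel": [0.0005, 0, 0], "dr": [0, 0, 0], "jaw": 1}, {"travel": [0.0005, 0, 0], "dr": [0, 0, 0], "jaw": 1}]'

```text
time: 14.25
ee_pos: [0.5704, -0.1814, 0.1311]
orientation: [[0.001, 0.994, -0.106], [-0.0, -0.106, -0.994], [-1.0, 0.001, 0.0]]
force: [0.7, -1.3, 7.0]
finger_gap: 0.006
```

```bash
python3 st.py 21; python3 st.py 21b
```

```text
14.25 [ 0.5704 -0.1814  0.1311] zang -96.09 F [ 0.68 -1.32  7.04] T [-0.186  0.331 -0.05 ] gap 0.006 q7 -0.98
14.25 [ 0.5704 -0.1814  0.1311] zang -96.09 F [ 0.68 -1.32  7.04] T [-0.186  0.331 -0.05 ] gap 0.006 q7 -0.98
```

The height has stalled at 0.1311 (tip about 61 mm, the stop) with the force climbing. One more small step to be sure, then up.

>>> carry_out --plan '[{"travel": [0.0006, 0, 0], "dr": [0, 0, 0], "jaw": 1}, {"travel": [0.0006, 0, 0], "dr": [0, 0, 0], "jaw": 1}, {"travel": [0.0006, 0, 0], "dr": [0, 0, 0], "jaw": 1}]'

```text
time: 14.55
ee_pos: [0.5704, -0.1815, 0.1311]
orientation: [[0.001, 0.994, -0.106], [0.0, -0.106, -0.994], [-1.0, 0.001, -0.0]]
force: [-0.2, -0.2, 10.8]
finger_gap: 0.009
```

```bash
python3 st.py 22 side; python3 st.py 22b
```

```text
14.55 [ 0.5704 -0.1815  0.1311] zang -96.1 F [-0.25 -0.19 10.75] T [-0.051  0.547  0.011] gap 0.009 q7 -0.98
14.6 [ 0.5704 -0.1815  0.1311] zang -96.1 F [-0.7   0.34 11.44] T [-0.102  0.545  0.012] gap 0.006 q7 -0.979
```

Fully down on the hard stop at about 11 N, with no more movement. Lifting away.

>>> carry_out --plan '[{"travel": [-0.004, 0, 0], "dr": [0, 0, 0], "jaw": 1}, {"travel": [-0.01, 0, 0], "dr": [0, 0, 0], "jaw": 1}, {"travel": [-0.03, 0, 0], "dr": [0, 0, 0], "jaw": 1}, {"travel": [-0.06, 0, 0], "dr": [0, 0, 0], "jaw": 1}, {"travel": [-0.1, 0, 0], "dr": [0, 0, 0], "jaw": 1}, {"travel": [-0.14, 0, 0], "dr": [0, 0, 0], "jaw": 1}, {"travel": [-0.14, 0, 0], "dr": [0, 0, 0], "jaw": 1}, {"travel": [-0.14, 0, 0], "dr": [0, 0, 0], "jaw": 1}, {"travel": [-0.14, 0, 0], "dr": [0, 0, 0], "jaw": 1}]'

```text
time: 15.5
ee_pos: [0.5691, -0.1801, 0.2683]
orientation: [[-0.003, 0.994, -0.105], [0.001, -0.105, -0.994], [-1.0, -0.003, -0.001]]
force: [-0.2, 0.2, -0.0]
finger_gap: 0.009
```

```bash
python3 st.py 23 wrist scene side; python3 ang.py 23; python3 - <<'E'
import cv2,numpy as np
a=cv2.imread("pics/scene_17.png")[130:340,60:330];a0=cv2.imread("pics/scene0.png")[130:340,60:330];b=cv2.imread("pics/scene_23.png")[130:340,60:330]; c=cv2.imread("pics/side_23.png")[170:350,200:420]
cv2.imwrite("pics/fin.png",cv2.resize(np.hstack([a0,b]),None,fx=1.48,fy=1.48)); cv2.imwrite("pics/fin2.png",cv2.resize(c,None,fx=3.2,fy=3.2))
E
```

```text
15.5 [ 0.5691 -0.1801  0.2683] zang -96.05 F [-0.17  0.24 -0.03] T [-0.017  0.196  0.022] gap 0.009 q7 -1.101
23 -96.05 [(101, np.float64(47.3), np.float64(-50.8)), (84, np.float64(47.3), np.float64(-32.7)), (70, np.float64(47.4), np.float64(-14.4)), (53, np.float64(47.8), np.float64(4.0)), (38, np.float64(48.0), np.float64(22.2)), (27, np.float64(48.4), np.float64(39.9)), (17, np.float64(48.5), np.float64(58.2))]
```

View pics/wrist_23.png

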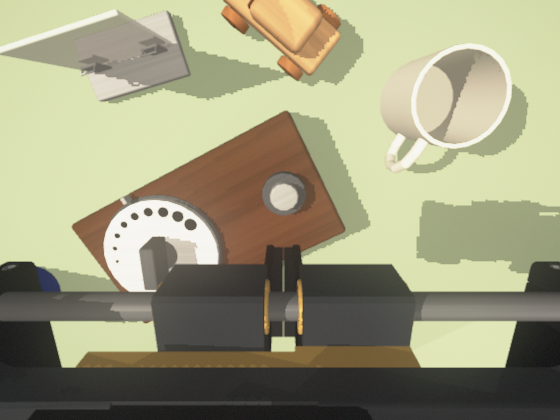

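View pics/fin2.png

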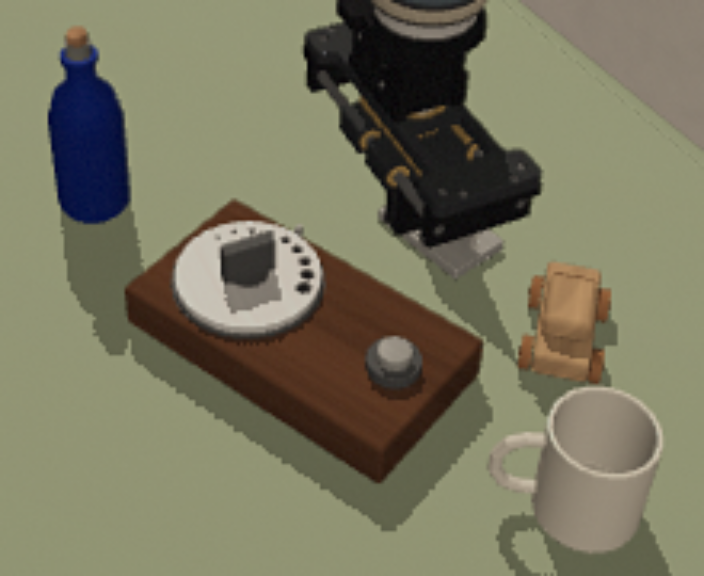

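View pics/fin.png

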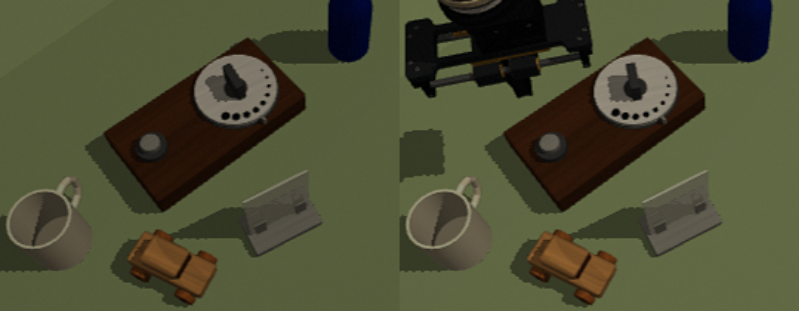

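The before and after views match for the bottle, mug, car and holder. The switch is up again, the disc is in click 4 and the arm is clear. Handing in.

```bash
python3 -c "
from bench import bot
print(bot.job_done())"
```

```text
the job is handed in; nothing more can be done
None
```

The picture light is set: the disc is in click 4 with the fifth-widest opening at the pointer, and the switch has been pressed and has come up again. I handed the job in at about 15.7 s; no verdict is reported.

- **Disc:** it started in click 3. I pinched the knob and turned it anticlockwise onto the end stop, resting about 1.1° in at about 0.28 N m, well short of damage. I then turned it back four clicks and let go. Just after release the openings lay within about 0.1° of where click 4 should be.
- **Switch:** I pressed it with the shut fingertips until it stopped moving at 61 mm, with about 11 N on it. The last pictures show it up, with the arm clear.
- **Bystanders:** the bottle, mug, car and holder look the same in the before and after scene pictures.
- **Disagreements:**
  - The pads slipped about 1° on the knob at the stop, so I went by the camera for the disc angle.
  - The last angle reading, taken from higher up and off to one side, was about 0.8° off the earlier ones. I put that down to the view, as the radii read from the same picture were off too.

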